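Fit the blow-off tube into the bench air coupling

TASK

Take the rigid blow-off tube (the one with the thick black grip sleeve) out of the stand and push it straight down into the push-in coupling on the air block, past the sprung grip, until the grip has caught it and it stays home when you let go. Push firmly but feel for the stop and do not force it, then let go; leave the other things where they are.

Things in the scene. Friction and masses are not known exactly. Their poses are not given: they have to be found in the camera images.
- tube: Rigid straight steel tube, 136 mm, upright in one of the stand's sockets. Origin: centre of its foot, z towards its top. From the foot up: cone 6 to 16 mm wide (0-9 mm), 16 mm land (to 12), catch groove 8.4 mm wide (12-26), 16 mm shank (to 82), black grip sleeve 24 mm wide (82-126), 10 mm nozzle (to 136). 0.1 to 0.16 kg. Round: its turn about its axis does not matter.
- tube_tip (a point): Centre of the tube's foot (the tube's origin; same axes).
- tube_grip (a point): On the tube's axis 104 mm above its foot, the middle of the grip sleeve: grasp here (24 mm across).
- air_block: Fixed aluminium block 90 x 170 x 40 mm (x, y, z) on the bench; origin at the centre of its underside. The push-in coupling stands on the middle of its top: 37 mm wide, brass with a black ring at the top, mouth 88 mm above the bench. A pressure gauge stands 58 mm to its -y side (top 96 mm above the bench), a capped port 62 mm to its +y side (top 54 mm).
- mouth (a point): Centre of the coupling's mouth, on the bore's axis, 88 mm above the bench, z up. A funnel 28 mm wide leads in 9 mm to a straight upright bore 18.8 mm wide for the 16 mm tube. In it, unseen, are four sprung jaws (the grip) and a sprung valve disc. Let go before the jaws catch, the spring lifts the tube back out. Keep below 25 N: more can break the coupling.
- stand: Fixed grey plastic stand 60 x 230 x 48 mm (x, y, z), origin at the centre of its underside, with three upright sockets 18.5 mm wide and 35 mm deep in a row along its y axis at -80, 0 and +80 mm. Each holds one piece, foot 13 mm above the bench: the tube, the plug and the stub in any order.
- plug: Bystander in the stand: steel blanking plug, 66 mm tall with a flat disc head 32 mm wide. Origin at the centre of its foot. Leave it.
- stub: Bystander in the stand: plain steel stub of 16 mm diameter, 90 mm tall, no sleeve. Origin at the centre of its foot. Leave it.
- screwdriver: Bystander: screwdriver lying on the bench beyond the work. Leave it.
- flux_jar: Bystander: small jar, 52 mm wide and 60 mm tall, standing on the bench beyond the work. Leave it.
- bore_end (a point): On the bore's axis 48 mm below the mouth. What is felt (depths of the foot below the mouth, all shifted together by up to 7 mm up or down from start to start, not visible): sprung disc from 13 mm, jaws from about 20, resistance up to about 8 to 12 N, jaws snap into the groove at 31, then 1 mm on a hard buffer: its steep rise beyond 15 N means caught. Push slowly, some 12 mm/s.
Not all that is in view belongs to the job. Several things have the shape of the stand; the one meant has the colours described above.

How it is judged:
By the outcome, as a careful person would: the job done as asked, in the order asked, and still so for the second after the job is handed in, with the robot touching nothing.
It also fails if it takes over 48 s, if anything falls off the work surface, if the arm or the gripper's body presses on something with over 40 N, if the wrist force passes 120 N, or if a joint passes its speed limit or range.

ROBOT

A 6-joint arm with a two-finger parallel gripper is mounted at the origin on the work surface. World frame = base frame: x ahead of the robot, y to its left, z up, the work surface at z = 0. Lengths are in m, angles in rad, forces in N, time in s.
With the tool pointing down it reaches from about 0.25 to 0.8 m from the base axis. Payload 8.5 kg.
Tool frame: the origin (TCP) lies at the very end of the fingers, on their centre line; the grasp point (between the pads) lies 19 mm behind it; z points along the fingers, y is the line along which they close (so a half turn about z gives the same grasp; the last joint's range is limited). The gripper opens to 85 mm and grips with 20 to 120 N. Pads are 22 mm wide; open, the fingers measure 114 mm over their backs; the gripper's body (76 mm by 85 mm) begins 54 mm behind the grasp point. The pads swing forward as they close: fully open they stand 13 mm farther back than shut.
Start: joints at [1.214, 0.238, -0.013, 1.319, 0, 1.571], TCP at [0.183, 0.492, 0.231] pointing down, gripper open.
Joint ranges: [-2.66, 2.66], [-1.03, 1.9], [-1.14, 1.46], [-1.82, 2.27], [-1.45, 1.34], [-3.14, 3.14]. Speed limits (rad/s): [2.22, 2.22, 2.79, 3.14, 3.14, 3.14].

INTERFACE

Orientations are given as a rotation vector (axis times angle).
In Python, from bench import env gives the robot as it stands. The module is installed in compiled form; this text tells all that it offers.
- The arm moves only by the shell command python3 -m jog 'ROWS' [FORCE]. ROWS is JSON, a list of rows, each a list of 3 entries, a list of its own where there are three numbers: the turn, a rotation vector about the tool's x, y, z in degrees, then the shift along the tool's x, y, z in mm, then the opening, from 0 (shut) to 1 (fully open). A call has 1 to 20 rows; each row shifts and turns the commanded pose from where the row before left it, along the tool's axes as they then stand; what a row does not reach is not made up. A row lasts 1/10 s, in which the tool goes at most 50 mm and 8.59 degrees, less where a joint would pass 70% of its speed; a pose out of reach is approached as far as the arm can. A call is refused whole if a number of a shift passes 50 or a number of a turn 8.59, either way. A call with a gripper value outside its range is refused whole. The fingers move at their own pace and stop on an object; FORCE is the grip in N (left out, the last holds). Time passes only in rows, so rows that do not move let the fingers close. It gives the time, the measured TCP pose, the force, the opening and the grip force at its end, in the units of the state.
- env.observe(): the state, without advancing time (a new reading comes with each control period).
- env.get_image(name): name is "side" or "top" or "wrist"; returns the picture (400x640x3 uint8, red, green, blue); there is no depth.
- env.camera_params(name): a dict with "camera_matrix" (3x3 intrinsics, pixels), "R" (3x3) and "t" (3): a world point X has camera coordinates R X + t; the wrist camera has in their place "hand_eye" (4x4, takes a point from camera to tool coordinates, whose origin is the TCP and whose axes are the flange's). Camera axes: x right, y down, z forward; pixel columns grow to the right and rows downward; lengths in m; the calibration is good to about 2 mm. A picture is of the moment at which its call begins: read the wrist's pose just before it. camera_params takes no time and is no camera call.
- env.sign_off(): hands the job in; it is judged then, once.
The state is a dict: "clock": time; "q": joint angles; "qvel": joint speeds; "tau": joint torques, N m; "tcp_pos": TCP position; "orientation": TCP orientation; "force": force on the tool from outside, world axes, zero at the start; "moment": the same for the moment, N m; "grip_width": finger opening in m; "gripper_force": force on a finger pad.
Only numpy, scipy, OpenCV 4.12 (cv2) and the standard library are available. Lean on these libraries where they do the work, as an engineer would, in place of code of your own. Each camera call takes 0.05 s, during which the arm holds its last target. There are 200 camera calls.

## Working session

There is one attempt and no reset: what is moved stays moved. The work goes in short steps, Python scripts to look and compute and a shell command to move; the robot and the scene stay as the last step left them, time stands still between calls to the robot, and variables do not carry over. Pictures are saved under pics/ and viewed, at most 10 in all, crops included, and the job is handed in when it is done.

```bash
mkdir -p pics; cat > h.py <<'E'
from bench import env
import numpy as np, cv2
from scipy.spatial.transform import Rotation as Ro
def snap(n,f):
    im=env.get_image(n); cv2.imwrite('pics/'+f,im[:,:,::-1]); return im
def ray(n,u,v,s=None):
    p=env.camera_params(n);K=np.array(p['camera_matrix']);d=np.linalg.inv(K)@[u,v,1]
    if n=='wrist':
        s=s or env.observe();T=np.eye(4);T[:3,:3]=Ro.from_rotvec(s['orientation']).as_matrix();T[:3,3]=s['tcp_pos']
        M=T@np.array(p['hand_eye']);return M[:3,3],M[:3,:3]@d
    R=np.array(p['R']);return -R.T@np.array(p['t']),R.T@d
def atz(n,u,v,z,s=None):
    c,d=ray(n,u,v,s);return c+d*(z-c[2])/d[2]
def proj(n,X):
    p=env.camera_params(n);K=np.array(p['camera_matrix'])
    if n=='wrist':
        s=env.observe();T=np.eye(4);T[:3,:3]=Ro.from_rotvec(s['orientation']).as_matrix();T[:3,3]=s['tcp_pos']
        M=np.linalg.inv(T@np.array(p['hand_eye']));c=M[:3,:3]@X+M[:3,3]
    else: c=np.array(p['R'])@X+np.array(p['t'])
    u=K@c;return u[:2]/u[2]
E
python3 - <<'E'
from h import *
snap('top','top0.png');snap('side','side0.png')
s=env.observe();print({k:np.round(v,4) for k,v in s.items()});print(Ro.from_rotvec(s['orientation']).as_matrix().round(3))
for n in('top','side'):print(n,ray(n,320,200))
E
```

```text
{'clock': np.float64(0.1), 'q': array([ 1.214 ,  0.2387, -0.0141,  1.3192,  0.    ,  1.5708]), 'qvel': array([-0.0003, -0.0014,  0.0016, -0.0003,  0.0004, -0.0016]), 'tau': array([ 2.30000e-03, -5.39721e+01,  3.46997e+01,  1.34000e-02,
        1.00000e-04, -0.00000e+00]), 'tcp_pos': array([0.1832, 0.4916, 0.2308]), 'orientation': array([-5.5750e-01, -3.0915e+00,  2.0000e-03]), 'force': array([-0.3015,  0.0095,  0.2968]), 'moment': array([-0.0304, -0.015 ,  0.0481]), 'gripper_force': np.float64(0.0), 'grip_width': np.float64(0.0853)}
[[-0.937  0.349 -0.   ]
 [ 0.349  0.937 -0.001]
 [ 0.    -0.001 -1.   ]]
top (array([0.36912762, 0.0073763 , 1.10923628]), array([ 0.1456164 ,  0.03346805, -0.988775  ]))
side (array([ 0.46759976, -0.5775564 ,  0.68521651]), array([ 0.06764963,  0.71635442, -0.6944906 ]))
```

View pics/top0.png

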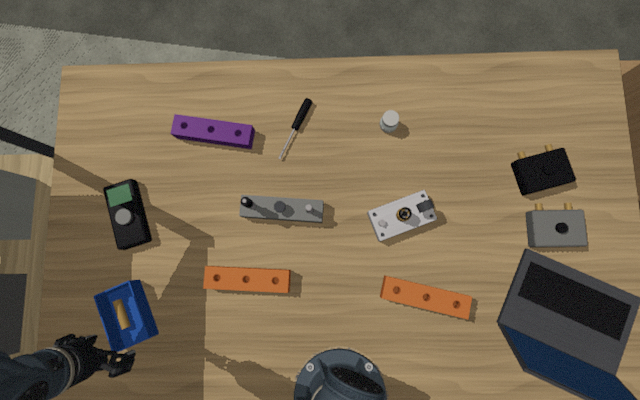

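View pics/side0.png

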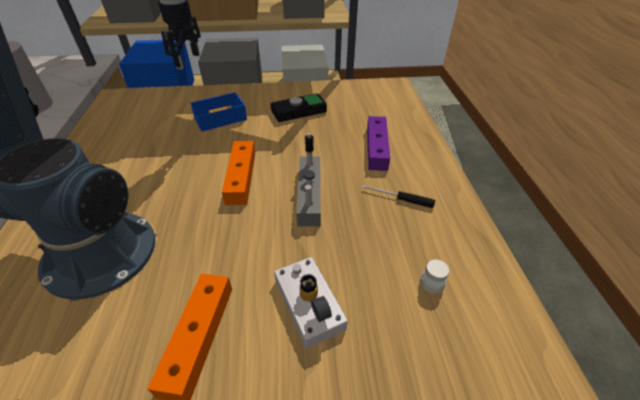

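The top view shows the grey stand, with the tube at its left end (nozzle about (247,202)). The air block's coupling mouth is at about (404,213), with the gauge to its upper right. I'll enlarge both.

```bash
python3 - <<'E'
from h import *
t=cv2.imread('pics/top0.png');s=cv2.imread('pics/side0.png')
f=lambda a:cv2.resize(a,(400,300),interpolation=cv2.INTER_CUBIC)
a=np.hstack([f(t[180:240,230:310]),f(t[180:240,364:444])])
b=np.hstack([f(s[125:185,270:350]),f(s[260:320,270:350])])
cv2.imwrite('pics/c0.png',np.vstack([a,b]))
print(atz('top',247,202,.149),atz('top',404,213,.088),atz('side',309,137,.149),atz('side',309,283,.088))
E
```

```text
[0.50882505 0.22376401 0.149     ] [ 0.48095403 -0.17842616  0.088     ] [0.51322726 0.21360442 0.149     ] [ 0.48337752 -0.18844736  0.088     ]
```

View pics/c0.png

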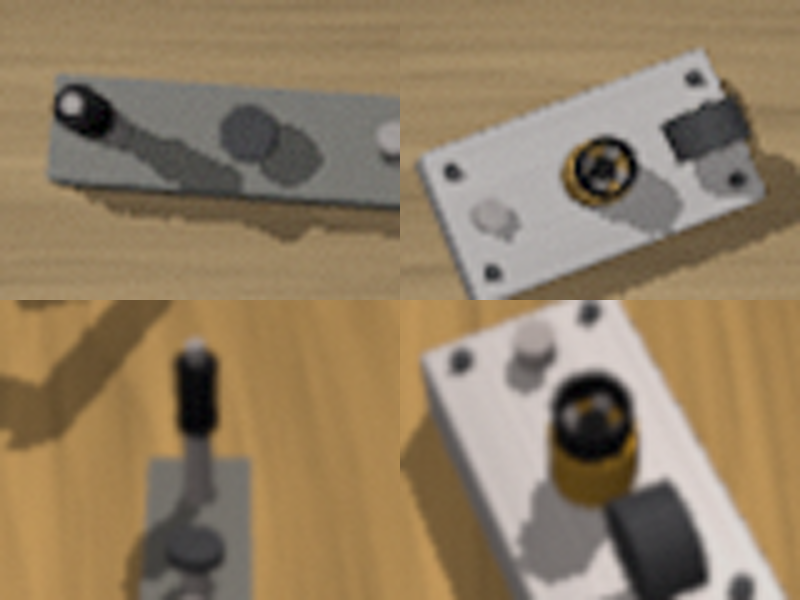

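```bash
python3 - <<'E'
from h import *
from scipy.optimize import least_squares
def tri(a,b,z):
    A=[];B=[]
    for n,(u,v) in(('top',a),('side',b)):
        c,d=ray(n,u,v);d=d/np.linalg.norm(d);P=np.eye(3)-np.outer(d,d);A.append(P);B.append(P@c)
    print(np.linalg.lstsq(np.vstack(A),np.hstack(B),rcond=None)[0].round(4),atz('top',*a,z).round(4),atz('side',*b,z).round(4))
tri((244,200.6),(309,134),.149);tri((405.2,214.4),(308.8,282.6),.088)
print(np.array(env.camera_params('wrist')['hand_eye']).round(3))
s=env.observe();R=Ro.from_rotvec(s['orientation']).as_matrix()
print(R.T@(np.array([.508,.227,.26])-s['tcp_pos'])*1000)
E
```

```text
[0.5138 0.2323 0.1457] [0.5125 0.2314 0.149 ] [0.5142 0.2275 0.149 ]
[ 0.4807 -0.1827  0.08  ] [ 0.4772 -0.1814  0.088 ] [ 0.4831 -0.1875  0.088 ]
[[-0.    -0.945 -0.327  0.085]
 [ 1.    -0.     0.001 -0.   ]
 [-0.001 -0.327  0.945 -0.142]
 [ 0.     0.     0.     1.   ]]
[-396.72687731 -134.52072219  -29.09186374]
```

```bash
python3 -m jog '[[[0,0,0],[-20,-6,-3],1],[[0,0,0],[-36,-12,-3],1],[[0,0,0],[-36,-12,-3],1],[[0,0,0],[-36,-12,-3],1],[[0,0,0],[-36,-12,-3],1],[[0,0,0],[-36,-12,-3],1],[[0,0,0],[-36,-12,-3],1],[[0,0,0],[-36,-12,-3],1],[[0,0,0],[-36,-12,-3],1],[[0,0,0],[-36,-12,-2],1],[[0,0,0],[-36,-12,0],1],[[0,0,0],[-20,-4,0],1],[[0,0,8],[0,0,0],1],[[0,0,8],[0,0,0],1],[[0,0,8],[0,0,0],1],[[0,0,8],[0,0,0],1],[[0,0,8],[0,0,0],1],[[0,0,6],[0,0,0],1],[[0,0,0],[0,0,0],1]]'
python3 - <<'E'
from h import *
s=env.observe();print(s['clock'],s['tcp_pos'],s['q'].round(2),s['force'],Ro.from_rotvec(s['orientation']).as_matrix().round(3))
snap('wrist','w1.png');print(proj('wrist',np.array([.5133,.2295,.149])))
E
```

```text
clock: 2.0
tcp_pos: [0.5126, 0.2303, 0.2599]
orientation: [-1.723, -2.626, 0.001]
force: [0.6, 0.8, -0.1]
grip_width: 0.0853
gripper_force: 0.0
2.0 [0.51259729 0.23028485 0.2599265 ] [ 0.42  0.3   0.14  1.42 -0.    1.58] [ 0.61977557  0.77863225 -0.12803102] [[-0.398  0.917 -0.001]
 [ 0.917  0.398 -0.   ]
 [-0.    -0.001 -1.   ]]
[317.09543475 198.79137203]
```

View pics/w1.png

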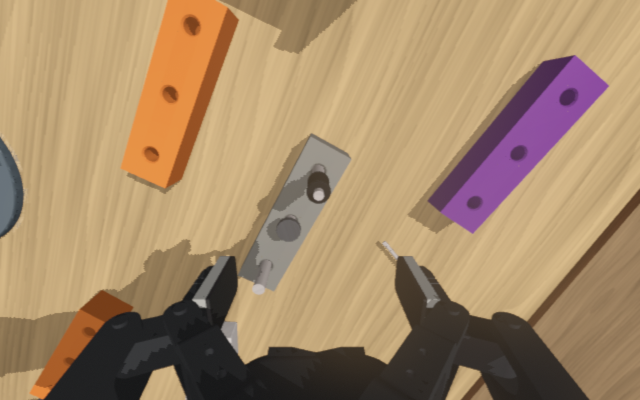

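```bash
python3 - <<'E'
from h import *
s=env.observe();X=atz('wrist',319,195,.149);print(X)
R=Ro.from_rotvec(s['orientation']).as_matrix();print(R.T@(X-s['tcp_pos'])*1000)
E
```

```text
[0.5134252  0.23372899 0.149     ]
[  2.84153973   2.1734208  110.97193286]
```

```bash
python3 -m jog '[[[0,0,0],[1.5,1.5,10],1],[[0,0,0],[0,0,25],1],[[0,0,0],[0,0,25],1],[[0,0,0],[0,0,25],1],[[0,0,0],[0,0,25],1],[[0,0,0],[0,0,25],1],[[0,0,0],[0,0,20],1],[[0,0,0],[0,0,7],1],[[0,0,0],[0,0,0],1],[[0,0,0],[0,0,0],0.2],[[0,0,0],[0,0,0],0.2],[[0,0,0],[0,0,0],0],[[0,0,0],[0,0,0],0],[[0,0,0],[0,0,0],0],[[0,0,0],[0,0,0],0],[[0,0,0],[0,0,0],0],[[0,0,0],[0,0,0],0],[[0,0,0],[0,0,0],0]]' 80
```

```text
clock: 3.85
tcp_pos: [0.5139, 0.2325, 0.099]
orientation: [1.721, 2.628, 0.002]
force: [-0.6, -0.4, 5.9]
grip_width: 0.0222
gripper_force: 77.9
```

```bash
python3 -m jog '[[[0,0,0],[0,0,-5],0],[[0,0,0],[0,0,-10],0],[[0,0,0],[0,0,-15],0],[[0,0,0],[0,0,-20],0],[[0,0,0],[0,0,-20],0],[[0,0,0],[0,0,-20],0],[[0,0,0],[0,0,-15],0],[[0,0,0],[0,0,-5],0],[[0,0,0],[0,0,0],0],[[0,0,0],[0,0,0],0],[[0,0,0],[0,0,0],0]]'
python3 - <<'E'
from h import *
s=env.observe()
R=Ro.from_rotvec(s['orientation']).as_matrix();print(R.round(3),R.T@(np.array([.480,-.184,.21])-s['tcp_pos'])*1000)
E
```

```text
clock: 4.95
tcp_pos: [0.5131, 0.2321, 0.2074]
orientation: [-1.721, -2.627, 0.002]
force: [-0.5, 0.5, -2.1]
grip_width: 0.0225
gripper_force: 78.3
[[-0.4    0.917 -0.001]
 [ 0.917  0.4   -0.001]
 [-0.    -0.002 -1.   ]] [-368.24371099 -196.64025668   -2.24300572]
```

```bash
python3 -m jog '[[[0,0,0],[-8,-5,0],0],[[0,0,0],[-18,-11,-1],0],[[0,0,0],[-30,-18,-1],0],[[0,0,0],[-30,-18,0],0],[[0,0,0],[-30,-18,0],0],[[0,0,0],[-30,-18,0],0],[[0,0,0],[-30,-18,0],0],[[0,0,0],[-30,-18,0],0],[[0,0,0],[-30,-18,0],0],[[0,0,0],[-30,-18,0],0],[[0,0,0],[-30,-18,0],0],[[0,0,0],[-18,-6,0],0],[[0,0,0],[-12,-8,0],0],[[0,0,0],[-4,-4,0],0],[[0,0,0],[0,0,0],0],[[0,0,0],[0,0,0],0],[[0,0,0],[0,0,0],0]]'
python3 - <<'E'
from h import *
w=snap('wrist','w2.png')
R=Ro.from_rotvec(env.observe()['orientation']).as_matrix();t=np.array(env.observe()['tcp_pos'])
print(proj('wrist',np.array([.48,-.184,.088])),proj('wrist',t+R@[0,0,.085]))
snap('side','s2.png');print(proj('side',np.array([.48,-.184,.088])),proj('side',t+R@[0,0,.085]),proj('side',t+R@[0,0,.003]))
E
```

```text
clock: 6.65
tcp_pos: [0.4658, -0.1477, 0.2104]
orientation: [-1.72, -2.629, -0.0]
force: [0.5, -0.2, -1.8]
grip_width: 0.0222
gripper_force: 78.5
[315.11180323 229.80383951] [316.82724823 207.29389778]
[307.09090428 281.17066087] [298.03850666 254.79050815] [296.1372593  226.35149618]
```

View pics/w2.png

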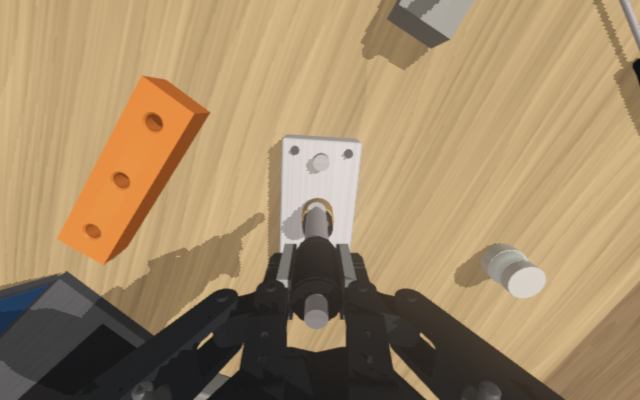

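The wrist view shows the tube (foot about (317,207)) hiding the mouth (around (316,225)). I'll overshoot along tool −x so that the mouth comes clear.

```bash
python3 -m jog '[[[0,0,0],[-10,0,0],0],[[0,0,0],[-20,0,0],0],[[0,0,0],[-25,0,0],0],[[0,0,0],[-17,0,0],0],[[0,0,0],[-8,0,0],0],[[0,0,0],[0,0,0],0],[[0,0,0],[0,0,0],0],[[0,0,0],[0,0,0],0]]'
python3 - <<'E'
from h import *
w=snap('wrist','w3.png')
R=Ro.from_rotvec(env.observe()['orientation']).as_matrix();t=np.array(env.observe()['tcp_pos'])
print(proj('wrist',np.array([.48,-.184,.088])),proj('wrist',t+R@[0,0,.085]))
s=snap('side','s3.png');print(proj('side',np.array([.48,-.184,.088])),proj('side',t+R@[0,0,.085]),proj('side',t+R@[0,0,.003]))
f=lambda a:cv2.resize(a[:,:,::-1],(800,300),interpolation=cv2.INTER_CUBIC)
cv2.imwrite('pics/c3.png',np.vstack([f(w[140:260,160:480]),f(s[220:310,200:440])]))
E
```

```text
clock: 7.55
tcp_pos: [0.4974, -0.2212, 0.2104]
orientation: [-1.72, -2.628, 0.0]
force: [0.9, 0.6, -1.5]
grip_width: 0.0222
gripper_force: 78.5
[315.54369636 152.9882658 ] [316.82758342 207.29336138]
[307.09090428 281.17066087] [317.72617797 286.27645602] [317.57251429 258.46242458]
```

View pics/c3.png

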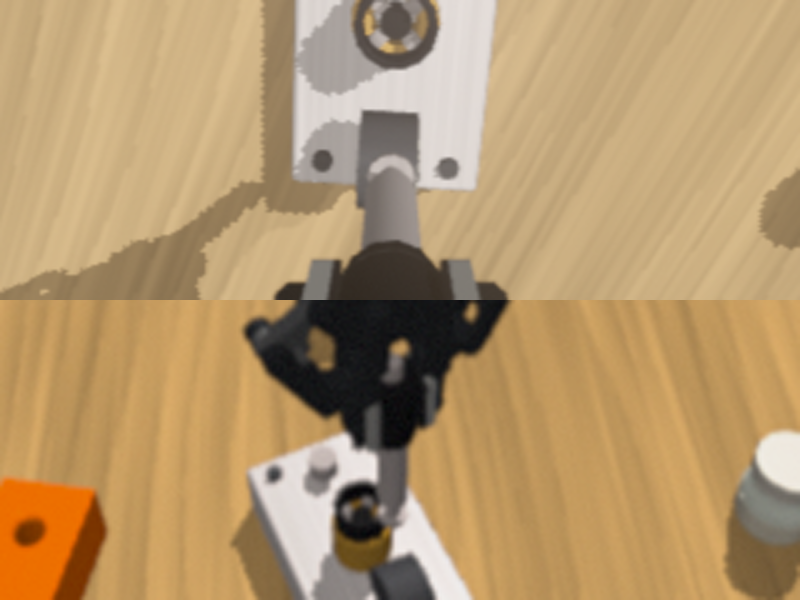

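```bash
python3 - <<'E'
from h import *
s=env.observe();R=Ro.from_rotvec(s['orientation']).as_matrix();t=np.array(s['tcp_pos'])
for n,u,v in(('wrist',318.4,148),('side',308,282.4),('top',405.2,214.4)):
    X=atz(n,u,v,.088);print(n,X.round(4),(R.T@(X-t)*1000).round(1))
for o in([.008,0,.073],[.008,0,.076],[.003,0,.085],[0,.008,.073],[0,-.008,.073]):print(o,proj('wrist',t+R@o).round(1),proj('side',t+R@o).round(1))
E
```

```text
wrist [ 0.4807 -0.1787  0.088 ] [ 45.7   1.6 122.5]
side [ 0.4816 -0.1869  0.088 ] [ 37.8  -0.9 122.5]
top [ 0.4772 -0.1814  0.088 ] [ 44.6  -2.7 122.5]
[0.008, 0, 0.073] [316.9 203.3] [315.6 279.1]
[0.008, 0, 0.076] [316.9 202.1] [315.6 280.1]
[0.003, 0, 0.085] [316.8 204. ] [317. 285.]
[0, 0.008, 0.073] [326.5 212.3] [321.7 280.6]
[0, -0.008, 0.073] [307.2 212.4] [313.8 284.4]
```

```bash
python3 -m jog '[[[0,0,0],[10,0,0],0],[[0,0,0],[18,0,0],0],[[0,0,0],[12,0,0],0],[[0,0,0],[3,0,10],0],[[0,0,0],[0,0,14],0],[[0,0,0],[0,0,5],0],[[0,0,0],[0,0,0],0],[[0,0,0],[0,0,0],0],[[0,0,0],[0,0,0],0]]'
python3 - <<'E'
from h import *
w=snap('wrist','w4.png');s=snap('side','s4.png')
R=Ro.from_rotvec(env.observe()['orientation']).as_matrix();t=np.array(env.observe()['tcp_pos'])
for n in('wrist','side'):
  print(n,[proj(n,t+R@np.array(o)).round(1) for o in([0,0,.085],[0,0,t[2]-.088],[.01,0,t[2]-.088],[0,.01,t[2]-.088])])
f=lambda a:cv2.resize(a[:,:,::-1],(400,500),interpolation=cv2.INTER_CUBIC)
cv2.imwrite('pics/c4.png',np.hstack([f(w[150:250,277:357]),f(s[230:330,270:350])]))
E
```

```text
clock: 8.55
tcp_pos: [0.4809, -0.1827, 0.1817]
orientation: [1.721, 2.627, 0.0]
force: [0.6, -0.3, -1.0]
grip_width: 0.0223
gripper_force: 78.5
wrist [array([316.8, 207.3]), array([316.8, 203.9]), array([316.8, 193.3]), array([327.9, 203.9])]
side [array([307.4, 278. ]), array([307.5, 280.5]), array([305.1, 276.7]), array([312.1, 278.4])]
```

View pics/c4.png

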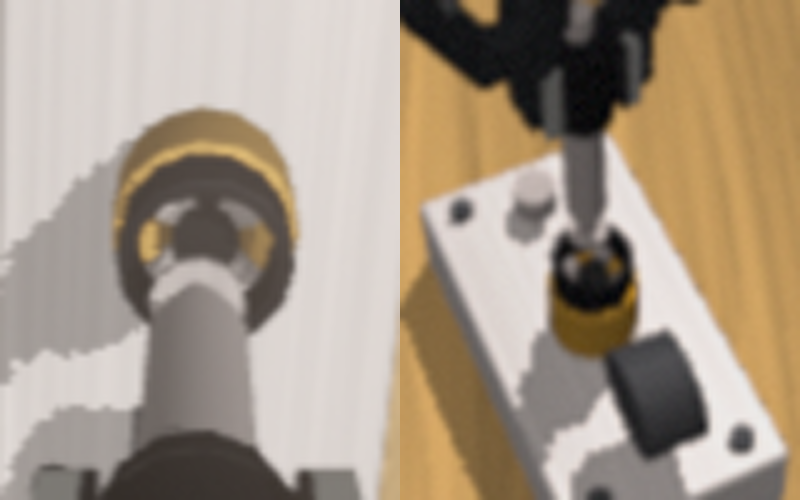

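Wrist view: the ring centre is about (318,200) against an expected (317,204), and the side view shows the tip nearly over the mouth. I'll correct by tool x+3, y+1.5, then lower into the funnel and feel.

```bash
python3 -m jog '[[[0,0,0],[3,1.5,0],0],[[0,0,0],[0,0,1],0],[[0,0,0],[0,0,2],0],[[0,0,0],[0,0,2],0],[[0,0,0],[0,0,2],0],[[0,0,0],[0,0,2],0],[[0,0,0],[0,0,1.5],0],[[0,0,0],[0,0,1.5],0],[[0,0,0],[0,0,0],0]]'
```

```text
clock: 9.55
tcp_pos: [0.4806, -0.179, 0.1691]
orientation: [-1.721, -2.628, 0.0]
force: [0.3, 0.7, -0.2]
grip_width: 0.0225
gripper_force: 78.5
```

```bash
python3 -m jog '[[[0,0,0],[0,0,1],0],[[0,0,0],[0,0,1],0],[[0,0,0],[0,0,1],0],[[0,0,0],[0,0,1],0],[[0,0,0],[0,0,1],0],[[0,0,0],[0,0,0],0]]'; python3 -m jog '[[[0,0,0],[0,0,1],0],[[0,0,0],[0,0,1],0],[[0,0,0],[0,0,1],0],[[0,0,0],[0,0,0],0]]'
```

```text
clock: 10.15
tcp_pos: [0.4806, -0.179, 0.1642]
orientation: [-1.721, -2.628, 0.0]
force: [-0.1, -0.3, -1.1]
grip_width: 0.0226
gripper_force: 78.5
clock: 10.55
tcp_pos: [0.4808, -0.1791, 0.1614]
orientation: [1.721, 2.628, -0.0]
force: [-0.9, -0.2, 0.2]
grip_width: 0.0223
gripper_force: 78.5
```

Foot is about 11.5 mm in with no lateral load. I'll carry on in small steps.

```bash
python3 -m jog '[[[0,0,0],[0,0,1],0],[[0,0,0],[0,0,1],0],[[0,0,0],[0,0,1],0],[[0,0,0],[0,0,0],0]]'; python3 -m jog '[[[0,0,0],[0,0,1],0],[[0,0,0],[0,0,1],0],[[0,0,0],[0,0,0],0]]';  python3 -m jog '[[[0,0,0],[0,0,1],0],[[0,0,0],[0,0,1],0],[[0,0,0],[0,0,0],0]]'
```

```text
clock: 10.95
tcp_pos: [0.4812, -0.1795, 0.1586]
orientation: [1.721, 2.627, -0.0]
force: [1.4, -3.4, 2.3]
grip_width: 0.0224
gripper_force: 78.4
clock: 11.25
tcp_pos: [0.4811, -0.1793, 0.1563]
orientation: [1.721, 2.627, -0.0]
force: [3.2, -3.8, 1.0]
grip_width: 0.0222
gripper_force: 78.5
clock: 11.55
tcp_pos: [0.4811, -0.1793, 0.1545]
orientation: [1.721, 2.627, -0.0]
force: [2.8, -4.0, 3.7]
grip_width: 0.0225
gripper_force: 78.7
```

```bash
python3 -m jog '[[[0,0,0],[-0.6,0.2,0],0],[[0,0,0],[-0.6,0.2,0],0],[[0,0,0],[0,0,0],0],[[0,0,0],[0,0,0],0]]'
```

```text
clock: 11.95
tcp_pos: [0.4814, -0.1798, 0.1543]
orientation: [-1.721, -2.628, -0.0]
force: [1.4, -2.9, 5.1]
grip_width: 0.0222
gripper_force: 78.7
```

```bash
python3 -m jog '[[[0,0,0],[-0.8,0.1,0],0],[[0,0,0],[-0.7,0,0],0],[[0,0,0],[0,0,0],0],[[0,0,0],[0,0,0],0]]'; python3 -m jog '[[[0,0,0],[0,0,1.2],0],[[0,0,0],[0,0,1.2],0],[[0,0,0],[0,0,0],0]]'
```

```text
clock: 12.35
tcp_pos: [0.4818, -0.1808, 0.1541]
orientation: [-1.72, -2.627, -0.0]
force: [0.4, 0.4, 4.4]
grip_width: 0.0222
gripper_force: 78.7
clock: 12.65
tcp_pos: [0.482, -0.1811, 0.1519]
orientation: [-1.721, -2.628, 0.0]
force: [0.3, -0.0, 4.3]
grip_width: 0.0223
gripper_force: 79.1
```

```bash
python3 -m jog '[[[0,0,0],[0,0,1.2],0],[[0,0,0],[0,0,1.2],0],[[0,0,0],[0,0,1.2],0]]'; python3 -m jog '[[[0,0,0],[0,0,1.2],0],[[0,0,0],[0,0,1.2],0]]'
```

```text
clock: 12.95
tcp_pos: [0.482, -0.1812, 0.1485]
orientation: [-1.721, -2.628, 0.0]
force: [0.9, -0.3, 6.8]
grip_width: 0.0224
gripper_force: 79.0
clock: 13.15
tcp_pos: [0.482, -0.1811, 0.146]
orientation: [-1.721, -2.628, -0.0]
force: [-0.1, 0.3, 7.6]
grip_width: 0.0225
gripper_force: 79.0
```

```bash
python3 -m jog '[[[0,0,0],[0,0,1.2],0],[[0,0,0],[0,0,1.2],0]]'; python3 -m jog '[[[0,0,0],[0,0,1.2],0]]'
```

```text
clock: 13.35
tcp_pos: [0.482, -0.1809, 0.1435]
orientation: [-1.721, -2.628, -0.001]
force: [-0.6, 1.7, 5.1]
grip_width: 0.0223
gripper_force: 79.0
clock: 13.45
tcp_pos: [0.482, -0.1809, 0.1423]
orientation: [-1.721, -2.628, -0.001]
force: [0.0, 0.4, 11.7]
grip_width: 0.0221
gripper_force: 79.2
```

```bash
python3 -m jog '[[[0,0,0],[0,0,0.8],0]]'
```

```text
clock: 13.55
tcp_pos: [0.4821, -0.181, 0.142]
orientation: [-1.721, -2.628, -0.001]
force: [-1.4, 1.1, 17.0]
grip_width: 0.022
gripper_force: 80.2
```

```bash
python3 -m jog '[[[0,0,0],[0,0,0],0]]'
```

```text
clock: 13.65
tcp_pos: [0.4821, -0.181, 0.1422]
orientation: [1.721, 2.628, 0.001]
force: [-0.7, 0.8, 13.2]
grip_width: 0.0222
gripper_force: 80.1
```

```bash
python3 -m jog '[[[0,0,0],[0,0,0.3],0],[[0,0,0],[0,0,0],0]]'
```

```text
clock: 13.85
tcp_pos: [0.4821, -0.1811, 0.1421]
orientation: [1.721, 2.628, 0.001]
force: [-2.8, 0.2, 15.1]
grip_width: 0.0225
gripper_force: 80.1
```

```bash
python3 -m jog '[[[0,0,0],[0,0,0.3],0],[[0,0,0],[0,0,0],0]]'; python3 -m jog '[[[0,0,0],[0,0,-1],0],[[0,0,0],[0,0,-1],0],[[0,0,0],[0,0,0],0]]'
```

```text
clock: 14.05
tcp_pos: [0.4821, -0.1811, 0.142]
orientation: [1.721, 2.628, 0.001]
force: [-2.2, 1.2, 16.5]
grip_width: 0.0224
gripper_force: 80.3
clock: 14.35
tcp_pos: [0.482, -0.1809, 0.143]
orientation: [-1.72, -2.628, -0.001]
force: [-0.1, 0.4, 4.8]
grip_width: 0.0224
gripper_force: 79.1
```

The steep rise past 15 N was felt. Now I'll release and back off.

```bash
python3 -m jog '[[[0,0,0],[0,0,0],0.4],[[0,0,0],[0,0,0],0.6],[[0,0,0],[0,0,0],1],[[0,0,0],[0,0,0],1],[[0,0,0],[0,0,0],1],[[0,0,0],[0,0,0],1],[[0,0,0],[0,0,0],1],[[0,0,0],[0,0,-5],1],[[0,0,0],[0,0,-15],1],[[0,0,0],[0,0,-20],1],[[0,0,0],[0,0,-25],1],[[0,0,0],[0,0,-25],1],[[0,0,0],[0,0,-25],1],[[0,0,0],[0,0,-15],1],[[0,0,0],[0,0,-5],1],[[0,0,0],[0,0,0],1],[[0,0,0],[0,0,0],1],[[0,0,0],[0,0,0],1]]'
python3 - <<'E'
from h import *
w=snap('wrist','w9.png');s=snap('side','s9.png')
f=lambda a:cv2.resize(a[:,:,::-1],(400,500),interpolation=cv2.INTER_CUBIC)
cv2.imwrite('pics/c9.png',np.hstack([f(w[120:280,257:385]),f(s[210:330,262:358])]))
for z in(.056,.056+.082,.056+.136,.2):print(z,proj('side',np.array([.482,-.181,z])).round(1),proj('wrist',np.array([.482,-.181,z])).round(1))
E
```

```text
clock: 16.15
tcp_pos: [0.4818, -0.1812, 0.277]
orientation: [-1.72, -2.627, 0.001]
force: [-0.2, -0.3, -0.2]
grip_width: 0.0851
gripper_force: 0.0
0.056 [308.4 288.8] [316.7 171.6]
0.138 [307.4 264.4] [316.9 189.3]
0.192 [306.7 245.9] [317.1 207.1]
0.2 [306.6 243. ] [317.1 210.4]
```

View pics/c9.png

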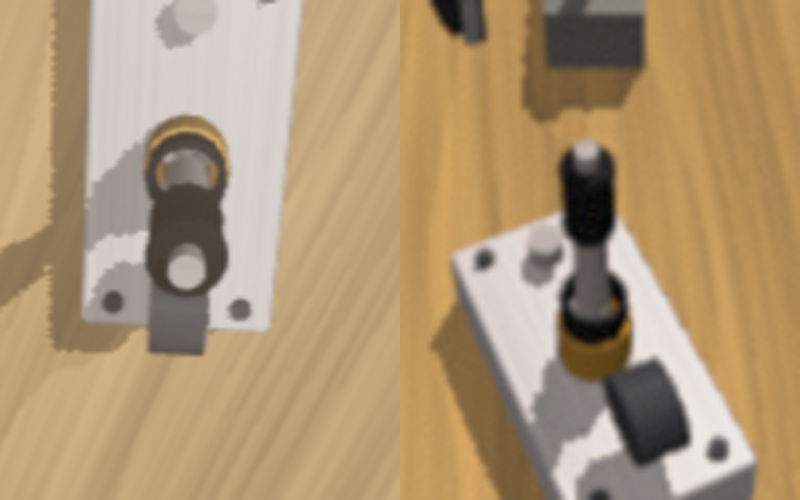

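The side view shows the nozzle top at about (307,245), against a prediction of (307,246) when fully home. The wrist view agrees, at about (317,206) against (317,207). The tube has stayed home and the gripper is clear.

```bash
python3 -c "
from bench import env
print(env.sign_off())"
```

```text
the job is handed in; nothing more can be done
None
```

The tube is pushed home in the coupling and the grip has caught it: I felt the steep stop at about 17 N, it stayed seated after I let go, and I handed the job in at about 16 s with the gripper clear.

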